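# Settle a punnet of cherries: set it on the shaker and hold the lever at the third notch

## Robot

A 6-joint arm with a two-finger parallel gripper is mounted at the origin on the work surface. World frame = base frame: x ahead of the robot, y to its left, z up, the work surface at z = 0. Lengths are in mm, angles in rad, forces in N, time in s.
With the tool pointing down it reaches from about 225 to 875 mm from the base axis. Payload 3.4 kg.
Tool frame: the origin (TCP) lies midway between the tips of the shut fingers; the grasp point (between the pads) lies 19 mm behind it (manip.grip_point_offset is the distance from the TCP to the grasp point, in mm); z points along the fingers, x is the direction in which the jaws open and shut, and the axes are right-handed (so a half turn about z gives the same grasp; the last joint's range is limited). The gripper opens to 85 mm and grips with 20 to 120 N. Pads are 22 mm wide; open, the fingers measure 114 mm over their backs; the gripper's body (76 mm by 85 mm) begins 54 mm behind the grasp point. The pads swing forward as they close: fully open they stand 13 mm farther back than shut.
Start: joints at [-1.305, 0.276, 1.505, -0, 1.361, -0.121], TCP at [216.907, -532.554, 231.328] pointing down, gripper open.
Joint ranges: [-2.89, 2.89], [-0.75, 2.08], [0.22, 2.7], [-1.18, 4.32], [0.11, 2.71], [-2.7, 2.7]. Speed limits (rad/s): [2.57, 2.57, 3.14, 3.14, 3.14, 3.14].

## Interface

Orientations are given as a 3x3 rotation matrix whose columns are the frame's x, y, z axes.
In Python, from station import manip gives the robot as it stands.
- The arm moves only by the tool jog_arm, never from a script. Its argument "commands" is a list of rows, each an object with "angular": the turn, a rotation vector about the tool's x, y, z in degrees, a list of three; "delta_pos": the shift along the tool's x, y, z in m, a list of three; "gripper": the closure, from -1 (fully open) to 1 (shut). A call has 1 to 12 rows; each row is the pose to reach, as a shift and turn from the pose commanded when the call began, along the tool's axes at that moment; what a row does not reach only later rows make up. A row lasts 1/10 s, in which the tool goes at most 50 mm and 8.59 degrees, less where a joint would pass 70% of its speed; a pose out of reach is approached as far as the arm can. A call with a gripper value outside its range is refused whole. The fingers move at their own pace and stop on an object; the grip force is fixed at half the most. Time passes only in rows, so rows that repeat a pose let the fingers close. It gives the time, the measured TCP pose, the force and the opening at its end, in the units of the state.
- manip.state(): the state, without advancing time (a new reading comes with each control period).
- manip.snapshot(name): name is "scene" or "top"; returns a dict with "image" (420x560x3 uint8, red, green, blue), "depth" (420x560 float32, mm along the optical axis (not along the pixel's ray), 0 where there is no reading), "intrinsics" (3x3 intrinsics, pixels), "world_from_camera" (4x4, takes a point from camera to world coordinates). Camera axes: x right, y down, z forward; pixel columns grow to the right and rows downward; lengths in mm; the calibration is good to about 2 mm. A picture is of the moment at which its call begins.
- manip.close_job(): hands the job in, once; it reports no verdict.
The state is a dict: "time": time; "q": joint angles; "joint_velocities": joint speeds; "tau": joint torques, N m; "ee_pos": TCP position; "ee_rot": TCP orientation; "wrist_force": force on the tool from outside, world axes, zero at the start; "wrist_torque": the same for the moment, N m; "finger_gap": finger opening in mm.
Only numpy, scipy, OpenCV 4.12 (cv2) and the standard library are available. Lean on these libraries where they do the work, as an engineer would, in place of code of your own. Each camera call takes 0.05 s, during which the arm holds its last target.

## Task

Set the long narrow punnet of cherries upright on the shaker's narrow raised saddle, centred and lengthwise along it, and let go of it. Then press the spring-return lever of the speed control down past the first and second notch to the third and hold it there, not forcing it on to the bottom stop: your program finishes while still holding the lever down at the third notch, with the punnet resting on the saddle. Keep the punnet upright throughout and leave the other things on the table where they stand.

Things in the scene. Friction and masses are not known exactly. Their poses are not given: they have to be found in the camera images.
- punnet: the long narrow lidded punnet: white tray, clear rigid lid, dark red cherries showing through; a rigid closed block 58 mm (its x) by 118 mm (its y, the long way) by 48 mm high, 0.2 to 0.35 kg. Origin: centre of its underside, z up. Stands on the table; grip it across the 58 mm.
- shaker: settling shaker, fixed: foot plate 110 (x) by 150 mm (y), grey housing 85 by 120 mm up to 52 mm height, a round neck, and on it the saddle: a narrow rubber-topped bar 30 mm wide (x), 100 mm long (y), underside 90 mm and flat top 110 mm above the table. Origin: centre of its underside, on the table.
- saddle_top (a point): the centre of the saddle's flat top, 110 mm above the table, straight over the shaker's origin; x across the narrow bar, y along it, z up. The punnet's underside belongs here, its long side along the bar.
- control: speed control, fixed: foot plate 210 (x) by 85 mm (y); open-fronted grey housing 66 mm wide, 135 mm high on its rear (x +10 to +115 mm); the lever sticks out towards -x between two thin arcs (66 mm radius about the pivot, top about 150 mm high), each with three dark notch marks, first at the top, third longer. Origin: on the table under the lever, 45 mm in front of the pivot; y along the pivot.
- lever_pivot (a point): the lever's pivot, at (+45, 0, 120) mm in the control's frame. The lever turns about the control's y axis.
- lever_tip (a point): centre of the black cross-grip at the lever's end (round bar, 18 mm diameter, 50 mm long, along the control's y); press on its top, 9 mm above. At joint value q it lies 125*cos(0.42-q) mm from the pivot towards the control's -x and 125*sin(0.42-q) mm above the pivot: 171 mm above the table at rest, 141 at the first notch, 110 at the second, 80 at the third, 52 at the bottom stop.
- lever (a joint): lever angle, rad: 0 at rest (0.42 rad above level), growing as it is pressed down. Clicks at 0.125, 0.375, 0.625, 0.875; between them the notches: first 0.25, second 0.50, third 0.75; bottom stop 1.0. A spring drives it back to 0; the notches do not hold it. Pressing takes about 4 N at rest and 6 N at the third notch, up to 1.5 N more or less around each click.
- square_punnet: bystander: square lidded punnet, 106 by 106 by 48 mm, loose. Origin: centre of its underside.
- tub: bystander: white open cup, 72 mm across, 55 mm high, loose. Origin: centre of its underside.
- jar: bystander: small closed glass jar, 56 mm across, 62 mm high, loose. Origin: centre of its underside.
- label_roll: bystander: blank paper roll lying flat, 72 mm across, 40 mm high, loose. Origin: centre of its underside.
- brush: bystander: hand brush lying on the table towards the far right, loose. Origin: its underside.
Not all that is in view belongs to the job. What is shaped like the punnet but yellow is not meant.

How it is judged (in metres and radians):
On the way, in this order (a step that is already met when the one before it is completed fails the run):
1. the punnet rests centred on the saddle, let go, while the lever is still up (x of punnet in the frame of saddle_top between -0.013 and 0.013 m and y of punnet in the frame of saddle_top between -0.025 and 0.025 m and z of punnet in the frame of saddle_top between -0.004 and 0.006 m and angle between punnet's own z axis and vertical below 0.1 rad and angle between the y axis of punnet and the y axis of saddle_top, either way round below 0.25 rad and contact force between punnet and shaker above 0.5 N and contact force between punnet and the fingers below 0.1 N and contact force between punnet and the arm below 0.1 N and linear speed of punnet below 0.03 m/s and value of joint lever below 0.1 rad), for 0.3 s.
2. the lever is held at the third notch, the punnet still on the saddle (value of joint lever between 0.66 and 0.84 rad and (contact force between control and the fingers above 1.5 N or contact force between control and the arm above 1.5 N) and x of punnet in the frame of saddle_top between -0.013 and 0.013 m and y of punnet in the frame of saddle_top between -0.025 and 0.025 m and z of punnet in the frame of saddle_top between -0.004 and 0.006 m and angle between punnet's own z axis and vertical below 0.1 rad and angle between the y axis of punnet and the y axis of saddle_top, either way round below 0.25 rad and contact force between punnet and shaker above 0.5 N and contact force between punnet and the fingers below 0.1 N and contact force between punnet and the arm below 0.1 N and linear speed of punnet below 0.03 m/s), for 0.3 s.
At the end, for the whole second after the job is handed in: The robot is still pressing the lever (over 1.5 N), which stays at the third notch (0.66 to 0.84 rad); the punnet rests on the saddle alone, untouched by the robot, upright within 0.1 rad, centred within 13 mm across and 25 mm along the bar, its long side within 0.25 rad of the bar (all of step 2 and velocity of joint lever between -0.15 and 0.15 rad/s); the arm keeps its last pose, push and grip.
It fails at once if the lever is forced past the third notch towards the bottom stop (value of joint lever above 0.92 rad).
It fails at once if the punnet is tipped (angle between punnet's own z axis and vertical above 0.5 rad).
It fails at once if a bystander is disturbed (moved over 30 mm) (distance of any of square_punnet, tub, jar, label_roll, brush from where it was at the start of the episode above 0.03 m).
It also fails if it takes over 61 s, if anything falls off the work surface, if the arm or the gripper's body presses on something with over 40 N, if the wrist force passes 120 N, or if a joint passes its speed limit or range.

## Working session

There is one attempt and no reset: what is moved stays moved. The work goes in short steps, Python scripts to look and compute and a tool call to move; the robot and the scene stay as the last step left them, time stands still between calls to the robot, and variables do not carry over. Pictures are saved under pics/ and viewed, and the job is handed in when it is done.

Besides the shell and the picture viewer there is one more tool, called as a command line: name --argument value ..., lists and objects as JSON in quotes. jog_arm: Moves the arm, as the interface text tells. Its arguments: {"type":"object","properties":{"commands":{"type":"array"}},"required":["commands"]}

```bash
ls; mkdir -p pics
python3 - <<'E'
from station import manip
import cv2,numpy as np
print(manip.state())
for n in ("scene","top"):
    s=manip.snapshot(n); cv2.imwrite(f"pics/{n}0.png",s["image"][:,:,::-1]); np.savez(f"{n}0.npz",**s); print(s["intrinsics"],s["world_from_camera"])
E
```

```text
pics
{'time': 0.0, 'q': array([-1.30496712e+00,  2.76630963e-01,  1.50614794e+00, -1.80356073e-05,
        1.36069425e+00, -1.21000056e-01]), 'joint_velocities': array([-8.26123517e-05, -1.13508075e-04,  2.22696978e-03,  1.43948359e-03,
        1.80253772e-03,  1.19209160e-03]), 'tau': array([ 1.48734907e-04, -4.16772544e+01, -2.45811403e+01,  3.66349639e-05,
        1.10732991e-02,  1.07401269e-05]), 'ee_pos': array([ 216.7692699 , -532.00097271,  230.41330103]), 'ee_rot': array([[ 3.77256887e-01, -9.26108514e-01, -5.11043849e-04],
       [-9.26106770e-01, -3.77257175e-01,  1.80981100e-03],
       [-1.86887633e-03, -2.09482495e-04, -9.99998232e-01]]), 'wrist_force': array([ 0.34315741, -0.04928974,  0.60885853]), 'wrist_torque': array([ 0.02189771, -0.04083888, -0.05706486]), 'finger_gap': 85.33217424829874}
[[396.18541693   0.         281.1413954 ]
 [  0.         396.18541693 205.08351495]
 [  0.           0.           1.        ]] [[ 6.28905684e-02  8.25613184e-01 -5.60720650e-01  1.09006118e+03]
 [ 9.97925737e-01 -5.97605828e-02  2.39352550e-02  1.01791155e+00]
 [-1.37477308e-02 -5.61062869e-01 -8.27659022e-01  1.00326931e+03]
 [ 0.00000000e+00  0.00000000e+00  0.00000000e+00  1.00000000e+00]]
[[386.8294582    0.         279.20291903]
 [  0.         386.8294582  213.45101346]
 [  0.           0.           1.        ]] [[-2.65399962e-03 -9.98401652e-01  5.64543791e-02  4.14696115e+02]
 [-9.99662131e-01  4.10862790e-03  2.56659978e-02 -5.02017576e+00]
 [-2.58569247e-02 -5.63671874e-02 -9.98075227e-01  1.17554604e+03]
 [ 0.00000000e+00  0.00000000e+00  0.00000000e+00  1.00000000e+00]]
```

View pics/top0.png

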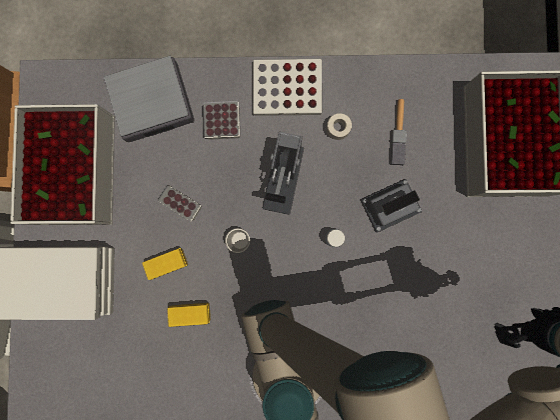

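View pics/scene0.png

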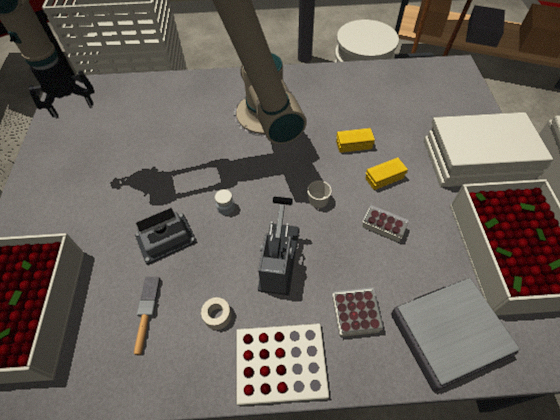

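The top view shows the punnet at about (180,202), the shaker at (391,205) with its dark saddle bar, the control at (283,172), the tub at (237,240), the jar at (336,238), the label roll at (339,126), the square punnet at (221,120) and the brush at (399,130). I'll enlarge the three that matter.

```bash
cat > h.py <<'E'
import numpy as np,cv2
def load(n): return dict(np.load(n+".npz"))
def cloud(s):
    d=s["depth"].astype(float);K=s["intrinsics"];v,u=np.mgrid[:d.shape[0],:d.shape[1]]
    P=np.stack([(u-K[0,2])/K[0,0]*d,(v-K[1,2])/K[1,1]*d,d],-1)
    T=s["world_from_camera"]; W=P@T[:3,:3].T+T[:3,3]; W[d==0]=np.nan
    return W
def crop(s,x0,y0,x1,y1,k,f):
    cv2.imwrite(f,cv2.resize(s["image"][y0:y1,x0:x1,::-1],None,fx=k,fy=k,interpolation=cv2.INTER_CUBIC))
def fit(W,box,zlo,zhi,name):
    x0,y0,x1,y1=box; S=W[y0:y1,x0:x1].reshape(-1,3); S=S[(S[:,2]>zlo)&(S[:,2]<zhi)]
    r=cv2.minAreaRect(S[:,:2].astype(np.float32)); print(name,len(S),"med",np.median(S,0).round(1),"rect",np.round(r[0],1),np.round(r[1],1),round(r[2],2)); return S
E
python3 - <<'E'
from h import *
s=load("top0");W=cloud(s)
print("table",W[300,60:130:20,2],W[280,500])
fit(W,(150,175,210,230),38,60,"punnet")
fit(W,(350,165,440,240),98,120,"saddle")
fit(W,(350,165,440,240),40,60,"housing")
fit(W,(350,165,440,240),3,30,"foot")
fit(W,(245,120,320,220),125,145,"ctrlhousing")
fit(W,(245,120,320,220),4,20,"ctrlfoot")
fit(W,(245,120,320,220),160,200,"grip")
s2=load("scene0");W2=cloud(s2)
fit(W2,(355,195,415,245),42,60,"punnetS")
fit(W2,(130,200,200,260),100,120,"saddleS")
fit(W2,(260,190,305,295),165,200,"gripS")
fit(W2,(250,190,305,295),128,140,"housS")
crop(s,150,170,310,230,5,"pics/c1.png"); crop(s,340,160,450,240,7,"pics/c2.png"); crop(s,240,120,320,230,5,"pics/c3.png")
E
```

```text
table [112.47526303 107.80940148  66.2437284   -0.24728521] [ 280.16772575 -631.72433628   -1.96211461]
punnet 746 med [510.8 321.4  47.1] rect [511.9 322.5] [116.7  56.1] 58.25
saddle 411 med [ 502.6 -309.5  109.4] rect [ 503.9 -310.7] [ 30.1 100.3] 24.4
housing 806 med [ 498.6 -300.1   51.3] rect [ 503.8 -311.5] [ 85.3 121.1] 24.6
foot 931 med [ 499.1 -293.1    9.7] rect [ 514.6 -323.2] [268.5 224.4] 89.6
ctrlhousing 603 med [657.9   0.  134.4] rect [623.3   5.9] [ 77.8 140.6] 77.51
ctrlfoot 1275 med [569.8   7.2  11. ] rect [616.3  14.5] [221.9 304.4] 89.52
grip 185 med [516.1  26.5 176. ] rect [529.2  26.1] [50.1 52.1] 77.33
punnetS 712 med [515.2 322.4  47.7] rect [512.9 322.9] [115.3  59.7] 58.37
saddleS 423 med [ 508.2 -311.1  109. ] rect [ 506.2 -311.1] [ 33.9 100. ] 25.31
gripS 174 med [519.1  27.  176. ] rect [519.4  31.2] [43.7 45.4] 24.35
housS 643 med [665.5  -1.8 134.4] rect [628.6   4.2] [ 77.2 134.2] 77.18
```

View pics/c1.png

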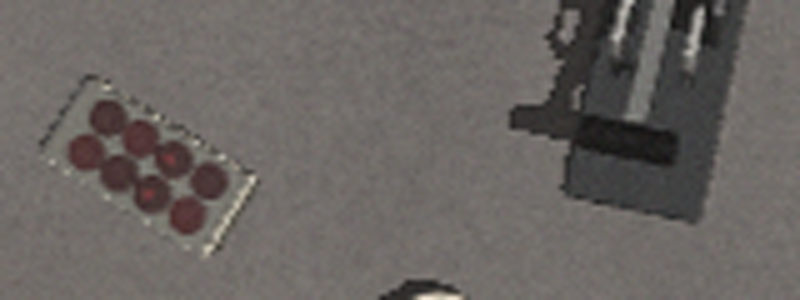

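View pics/c2.png

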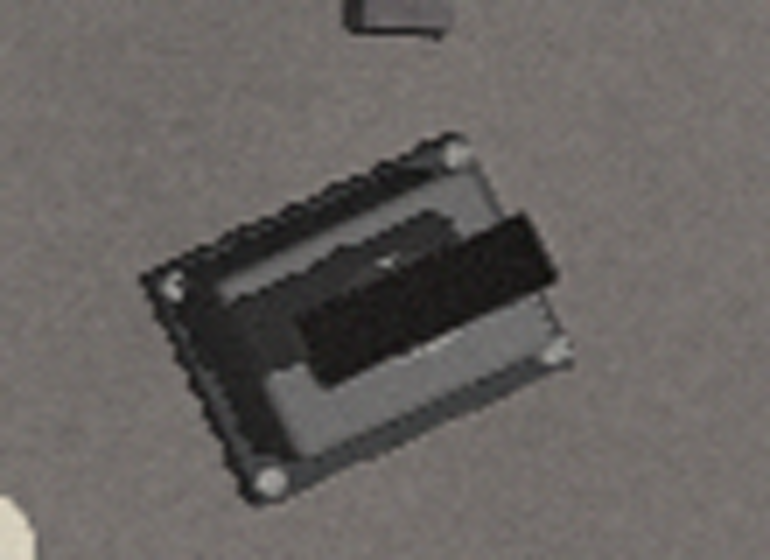

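View pics/c3.png

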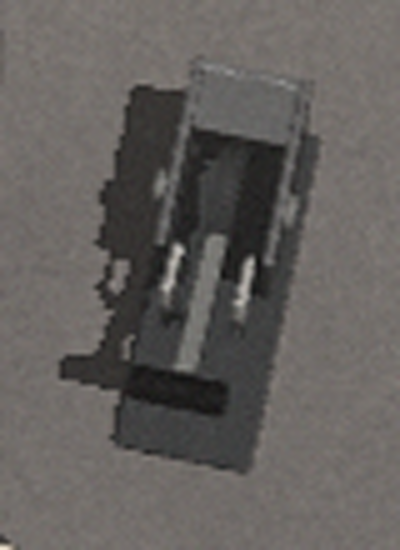

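Run:
```python
from h import *
a=np.deg2rad(-12.6);ux=np.array([np.cos(a),np.sin(a)]);uy=np.array([-ux[1],ux[0]])
for n,b in(("top0",(245,120,320,220)),("scene0",(250,185,305,295))):
    s=load(n);W=cloud(s);x0,y0,x1,y1=b
    S=W[y0:y1,x0:x1].reshape(-1,3);c=s["image"][y0:y1,x0:x1].reshape(-1,3).max(1)
    for zl,zh,dark in((166,200,1),(128,142,0),(5,14,0)):
        m=(S[:,2]>zl)&(S[:,2]<zh)
        if dark:m&=c<60
        Q=S[m];X=Q[:,:2]@ux;Y=Q[:,:2]@uy
        print(n,zl,m.sum(),"X",np.percentile(X,[1,50,99]).round(1),"Y",np.percentile(Y,[1,50,99]).round(1),"z",Q[:,2].max().round(1))
        if dark: 
            r=cv2.minAreaRect(Q[:,:2].astype(np.float32));print(r)
```

```text
top0 166 131 X [484.8 492.9 502.3] Y [116.5 140.7 165.1] z 181.9
((512.5264892578125, 29.792573928833008), (50.066165924072266, 17.93902587890625), 77.33052062988281)
top0 128 547 X [540.5 646.3 676.8] Y [108.7 142.5 176.6] z 142.0
top0 5 1065 X [468.6 550.1 710.6] Y [ 76.1 131.8 229.9] z 14.0
scene0 166 120 X [487.1 498.5 503.9] Y [117.1 140.1 163.2] z 181.6
((514.2859497070312, 28.158166885375977), (46.453609466552734, 17.244274139404297), 82.82061004638672)
scene0 128 666 X [555.1 649.  678.7] Y [107.2 143.3 176.9] z 141.8
scene0 5 654 X [423.5 538.  678.5] Y [ 99.  157.8 184.2] z 14.0
```

jog_arm --commands '[{"delta_pos": [-0.34, -0.298, 0], "angular": [0, 0, -18], "gripper": -1}, {"delta_pos": [-0.34, -0.298, 0], "angular": [0, 0, -18], "gripper": -1}, {"delta_pos": [-0.34, -0.298, 0], "angular": [0, 0, -18], "gripper": -1}, {"delta_pos": [-0.34, -0.298, 0], "angular": [0, 0, -18], "gripper": -1}, {"delta_pos": [-0.6806, -0.5964, 0], "angular": [0, 0, -36], "gripper": -1}, {"delta_pos": [-0.6806, -0.5964, 0], "angular": [0, 0, -36], "gripper": -1}, {"delta_pos": [-0.6806, -0.5964, 0], "angular": [0, 0, -36], "gripper": -1}, {"delta_pos": [-0.6806, -0.5964, 0], "angular": [0, 0, -36], "gripper": -1}, {"delta_pos": [-0.6806, -0.5964, 0], "angular": [0, 0, -36], "gripper": -1}, {"delta_pos": [-0.6806, -0.5964, 0], "angular": [0, 0, -36], "gripper": -1}, {"delta_pos": [-0.6806, -0.5964, 0], "angular": [0, 0, -36], "gripper": -1}, {"delta_pos": [-0.6806, -0.5964, 0], "angular": [0, 0, -36], "gripper": -1}]'

```text
time: 1.3
ee_pos: [412.9, 36.6, 231.3]
ee_rot: [[0.85, -0.527, 0.0], [-0.527, -0.85, -0.0], [0.001, 0.0, -1.0]]
wrist_force: [0.8, 0.1, 0.0]
finger_gap: 85.6
```

The lever bar measures (513,29), top 181 mm, as expected, and the housing's rear edge fits the control's origin. I'll carry on to a point above the punnet.

jog_arm --commands '[{"delta_pos": [-0.0662, -0.2956, 0], "angular": [0, 0, 0], "gripper": -1}, {"delta_pos": [-0.0662, -0.2956, 0], "angular": [0, 0, 0], "gripper": -1}, {"delta_pos": [-0.0662, -0.2956, 0], "angular": [0, 0, 0], "gripper": -1}, {"delta_pos": [-0.0662, -0.2956, 0], "angular": [0, 0, 0], "gripper": -1}, {"delta_pos": [-0.0662, -0.2956, 0], "angular": [0, 0, 0], "gripper": -1}, {"delta_pos": [-0.0662, -0.2956, 0], "angular": [0, 0, 0], "gripper": -1}, {"delta_pos": [-0.0662, -0.2956, 0], "angular": [0, 0, 0], "gripper": -1}, {"delta_pos": [-0.0662, -0.2956, 0], "angular": [0, 0, 0], "gripper": -1}, {"delta_pos": [-0.0662, -0.2956, 0], "angular": [0, 0, 0], "gripper": -1}, {"delta_pos": [-0.0662, -0.2956, 0], "angular": [0, 0, 0], "gripper": -1}]'

```text
time: 2.3
ee_pos: [512.1, 319.0, 231.4]
ee_rot: [[0.849, -0.529, -0.0], [-0.529, -0.849, -0.001], [0.0, 0.001, -1.0]]
wrist_force: [-0.0, -0.4, 0.3]
finger_gap: 85.5
```

jog_arm --commands '[{"delta_pos": [-0.0017, -0.0033, 0.04], "angular": [0, 0, 0], "gripper": -1}, {"delta_pos": [-0.0017, -0.0033, 0.08], "angular": [0, 0, 0], "gripper": -1}, {"delta_pos": [-0.0017, -0.0033, 0.12], "angular": [0, 0, 0], "gripper": -1}, {"delta_pos": [-0.0017, -0.0033, 0.14], "angular": [0, 0, 0], "gripper": -1}, {"delta_pos": [-0.0017, -0.0033, 0.14], "angular": [0, 0, 0], "gripper": -1}]'

```text
time: 2.8
ee_pos: [510.4, 321.7, 88.4]
ee_rot: [[0.849, -0.529, -0.006], [-0.529, -0.849, -0.003], [-0.004, 0.006, -1.0]]
wrist_force: [-0.0, -0.4, 0.1]
finger_gap: 85.5
```

Run:
```python
from station import manip
from h import *
s=manip.snapshot("scene"); crop(s,330,160,450,260,6,"pics/g1.png"); print(manip.state()["ee_pos"])
```

```text
[512.07985362 322.66462939  90.64648009]
```

View pics/g1.png

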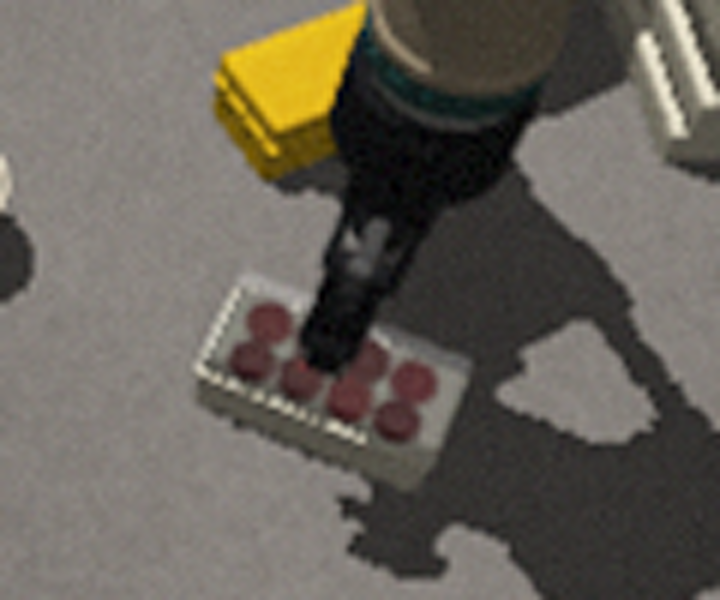

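The gripper straddles the punnet and the long side is square to the jaws; the finger is at crop (330,340), near the punnet's middle. TCP reads (512.1, 322.7), which matches the target. Descending 85 mm.

jog_arm --commands '[{"delta_pos": [0, 0, 0.02], "angular": [0, 0, 0], "gripper": -1}, {"delta_pos": [0, 0, 0.04], "angular": [0, 0, 0], "gripper": -1}, {"delta_pos": [0, 0, 0.06], "angular": [0, 0, 0], "gripper": -1}, {"delta_pos": [0, 0, 0.075], "angular": [0, 0, 0], "gripper": -1}, {"delta_pos": [0, 0, 0.085], "angular": [0, 0, 0], "gripper": -1}, {"delta_pos": [0, 0, 0.085], "angular": [0, 0, 0], "gripper": -1}, {"delta_pos": [0, 0, 0.085], "angular": [0, 0, 0], "gripper": -1}]'

```text
time: 3.55
ee_pos: [513.9, 324.5, 7.6]
ee_rot: [[0.849, -0.528, 0.002], [-0.528, -0.849, 0.001], [0.001, -0.002, -1.0]]
wrist_force: [0.1, -0.4, -0.2]
finger_gap: 85.3
```

jog_arm --commands '[{"delta_pos": [0, 0, 0], "angular": [0, 0, 0], "gripper": 1}, {"delta_pos": [0, 0, 0], "angular": [0, 0, 0], "gripper": 1}, {"delta_pos": [0, 0, 0], "angular": [0, 0, 0], "gripper": 1}, {"delta_pos": [0, 0, 0], "angular": [0, 0, 0], "gripper": 1}, {"delta_pos": [0, 0, 0], "angular": [0, 0, 0], "gripper": 1}, {"delta_pos": [0, 0, 0], "angular": [0, 0, 0], "gripper": 1}, {"delta_pos": [0, 0, 0], "angular": [0, 0, 0], "gripper": 1}, {"delta_pos": [0, 0, 0], "angular": [0, 0, 0], "gripper": 1}, {"delta_pos": [0, 0, 0], "angular": [0, 0, 0], "gripper": 1}, {"delta_pos": [0, 0, 0], "angular": [0, 0, 0], "gripper": 1}]'

```text
time: 4.55
ee_pos: [513.7, 324.7, 7.5]
ee_rot: [[0.85, -0.528, 0.002], [-0.528, -0.85, 0.001], [0.001, -0.002, -1.0]]
wrist_force: [-0.6, -0.4, 6.1]
finger_gap: 57.5
```

jog_arm --commands '[{"delta_pos": [0, 0, -0.005], "angular": [0, 0, 0], "gripper": 1}, {"delta_pos": [0, 0, -0.015], "angular": [0, 0, 0], "gripper": 1}, {"delta_pos": [0, 0, -0.035], "angular": [0, 0, 0], "gripper": 1}, {"delta_pos": [0, 0, -0.06], "angular": [0, 0, 0], "gripper": 1}, {"delta_pos": [0, 0, -0.09], "angular": [0, 0, 0], "gripper": 1}, {"delta_pos": [0, 0, -0.12], "angular": [0, 0, 0], "gripper": 1}, {"delta_pos": [0, 0, -0.15], "angular": [0, 0, 0], "gripper": 1}, {"delta_pos": [0, 0, -0.18], "angular": [0, 0, 0], "gripper": 1}, {"delta_pos": [0, 0, -0.205], "angular": [0, 0, 0], "gripper": 1}, {"delta_pos": [0, 0, -0.22], "angular": [0, 0, 0], "gripper": 1}, {"delta_pos": [0, 0, -0.225], "angular": [0, 0, 0], "gripper": 1}, {"delta_pos": [0, 0, -0.225], "angular": [0, 0, 0], "gripper": 1}]'

```text
time: 5.75
ee_pos: [512.8, 324.2, 231.8]
ee_rot: [[0.85, -0.527, 0.001], [-0.527, -0.85, 0.0], [0.0, -0.001, -1.0]]
wrist_force: [0.3, 0.3, -3.4]
finger_gap: 57.6
```

Run:
```python
from station import manip
from h import *
s=manip.snapshot("scene"); crop(s,300,100,450,260,5,"pics/g2.png"); st=manip.state();print(st["ee_pos"],st["wrist_force"],st["finger_gap"])
```

```text
[512.37169329 324.01425774 230.70995656] [-0.1048258   0.74087038 -1.60193309] 57.483174681655754
```

View pics/g2.png

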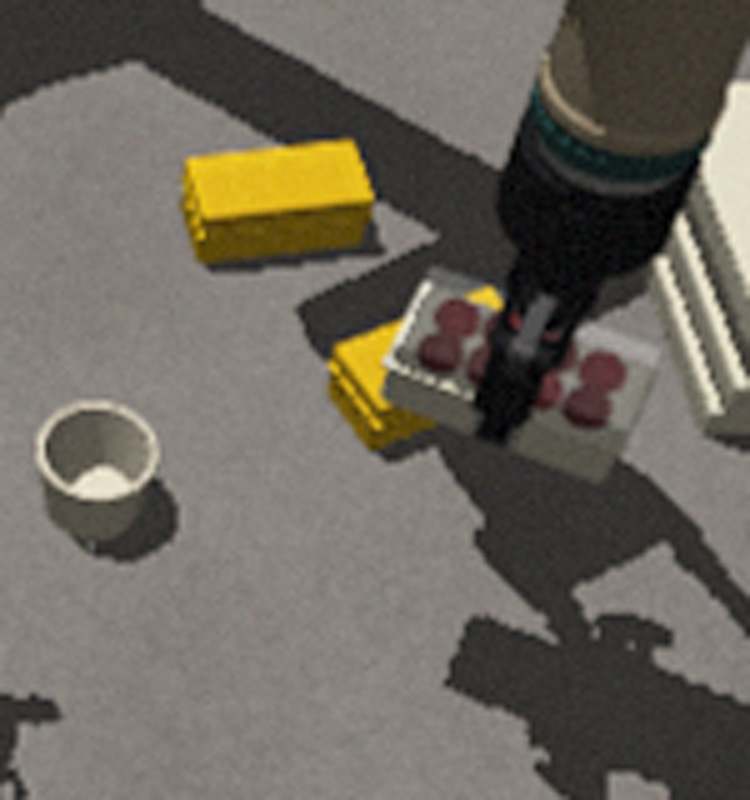

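The punnet is held upright and level between the fingers at crop (510,370), underside at about 223 mm. Carrying it over, above the lever (180 mm).

jog_arm --commands '[{"delta_pos": [0.0033, 0.0054, 0], "angular": [0, 0, -0.6], "gripper": 1}, {"delta_pos": [0.0098, 0.0163, 0], "angular": [0, 0, -1.7], "gripper": 1}, {"delta_pos": [0.0197, 0.0326, 0], "angular": [0, 0, -3.4], "gripper": 1}, {"delta_pos": [0.0328, 0.0544, 0], "angular": [0, 0, -5.6], "gripper": 1}, {"delta_pos": [0.0476, 0.0788, 0], "angular": [0, 0, -8.2], "gripper": 1}, {"delta_pos": [0.0624, 0.1033, 0], "angular": [0, 0, -10.7], "gripper": 1}, {"delta_pos": [0.0772, 0.1278, 0], "angular": [0, 0, -13.3], "gripper": 1}, {"delta_pos": [0.0919, 0.1522, 0], "angular": [0, 0, -15.8], "gripper": 1}, {"delta_pos": [0.1067, 0.1767, 0], "angular": [0, 0, -18.3], "gripper": 1}, {"delta_pos": [0.1215, 0.2012, 0], "angular": [0, 0, -20.9], "gripper": 1}, {"delta_pos": [0.1363, 0.2257, 0], "angular": [0, 0, -23.4], "gripper": 1}, {"delta_pos": [0.151, 0.2501, 0], "angular": [0, 0, -25.9], "gripper": 1}]'

```text
time: 7.0
ee_pos: [508.1, 30.6, 230.1]
ee_rot: [[0.995, -0.101, -0.003], [-0.101, -0.995, -0.0], [-0.002, 0.001, -1.0]]
wrist_force: [0.5, 0.3, -3.0]
finger_gap: 57.2
```

jog_arm --commands '[{"delta_pos": [0.0026, 0.0284, 0], "angular": [0, 0, -2.5], "gripper": 1}, {"delta_pos": [0.0053, 0.0567, 0], "angular": [0, 0, -5.1], "gripper": 1}, {"delta_pos": [0.0079, 0.0851, 0], "angular": [0, 0, -7.6], "gripper": 1}, {"delta_pos": [0.0106, 0.1135, 0], "angular": [0, 0, -10.2], "gripper": 1}, {"delta_pos": [0.0132, 0.1419, 0], "angular": [0, 0, -12.7], "gripper": 1}, {"delta_pos": [0.0158, 0.17, 0], "angular": [0, 0, -15.2], "gripper": 1}, {"delta_pos": [0.0185, 0.1986, 0], "angular": [0, 0, -17.8], "gripper": 1}, {"delta_pos": [0.0211, 0.227, 0], "angular": [0, 0, -20.3], "gripper": 1}, {"delta_pos": [0.0238, 0.255, 0], "angular": [0, 0, -22.9], "gripper": 1}, {"delta_pos": [0.027, 0.29, 0], "angular": [0, 0, -25.9], "gripper": 1}, {"delta_pos": [0.0298, 0.32, 0], "angular": [0, 0, -28.7], "gripper": 1}, {"delta_pos": [0.0317, 0.3405, 0], "angular": [0, 0, -30.5], "gripper": 1}]'

```text
time: 8.2
ee_pos: [504.4, -312.0, 229.7]
ee_rot: [[0.909, 0.416, -0.002], [0.416, -0.909, 0.001], [-0.002, -0.002, -1.0]]
wrist_force: [-0.0, 0.4, -2.7]
finger_gap: 57.1
```

jog_arm --commands '[{"delta_pos": [0, 0, 0], "angular": [0, 0, 0], "gripper": 1}, {"delta_pos": [0, 0, 0], "angular": [0, 0, 0], "gripper": 1}, {"delta_pos": [0, 0, 0], "angular": [0, 0, 0], "gripper": 1}]'

```text
time: 8.5
ee_pos: [505.0, -308.7, 230.6]
ee_rot: [[0.909, 0.416, -0.001], [0.416, -0.909, 0.002], [-0.001, -0.002, -1.0]]
wrist_force: [0.4, 0.7, -2.1]
finger_gap: 57.6
```

Run:
```python
from station import manip
from h import *
s=manip.snapshot("scene"); crop(s,80,120,240,270,5,"pics/g3.png");np.savez("scene1.npz",**s)
t=manip.snapshot("top"); np.savez("top1.npz",**t);crop(t,330,120,470,250,5,"pics/g3t.png");st=manip.state();print(st["ee_pos"],st["ee_rot"],st["wrist_force"],st["finger_gap"])
for n in (s,t): fit(cloud(n),(80,120,240,270) if n is s else (330,120,470,250),262,276,"p")
```

```text
[ 505.36641521 -308.65658421  231.14849005] [[ 9.09115229e-01  4.16544397e-01 -5.15777010e-04]
 [ 4.16544674e-01 -9.09115000e-01  6.71786361e-04]
 [-1.89071771e-04 -8.25575377e-04 -9.99999641e-01]] [ 0.13832992  0.2047984  -2.79743406] 57.47674515668511
p 762 med [ 511.9 -315.   270.6] rect [ 513.6 -307.7] [ 72.3 116.4] 26.26
p 549 med [ 493.4 -279.9  270.9] rect [ 495.6 -280.8] [62.7 54.8] 25.0
```

View pics/g3.png

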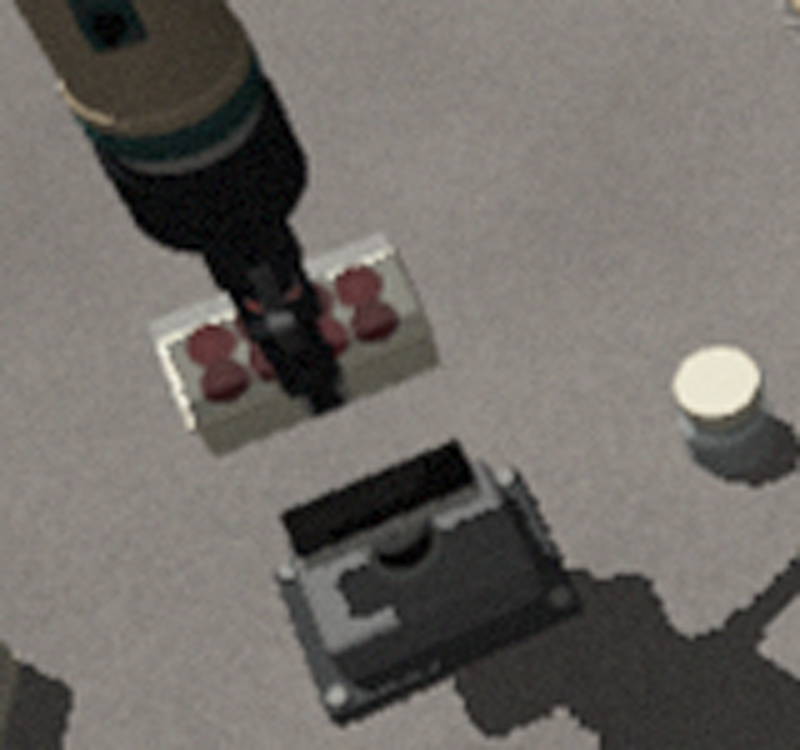

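View pics/g3t.png

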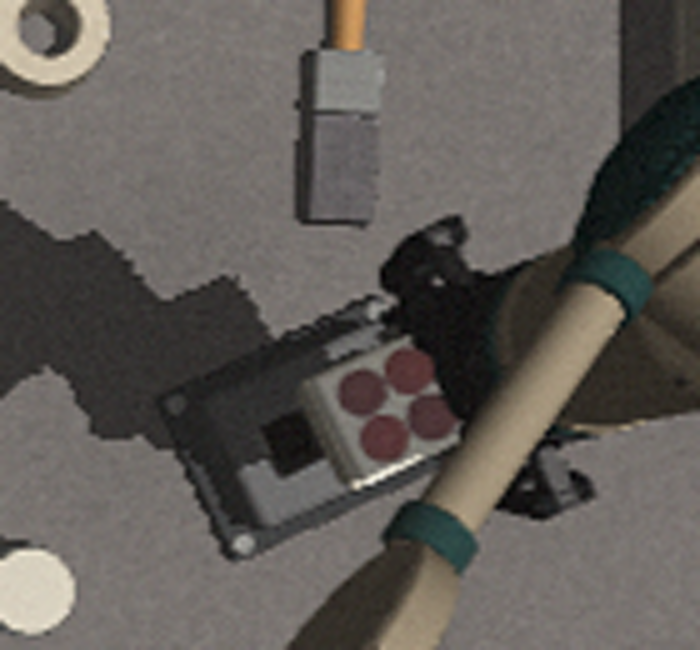

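The scene view shows the punnet upright over the saddle, with its long edges parallel to the bar (yaw 25–26°); the top view agrees. Along the bar it is within 1 mm, across about 1 mm off. Descending most of the way.

jog_arm --commands '[{"delta_pos": [-0.001, 0, 0.008], "angular": [0, 0, 0], "gripper": 1}, {"delta_pos": [-0.001, 0, 0.025], "angular": [0, 0, 0], "gripper": 1}, {"delta_pos": [-0.001, 0, 0.045], "angular": [0, 0, 0], "gripper": 1}, {"delta_pos": [-0.001, 0, 0.065], "angular": [0, 0, 0], "gripper": 1}, {"delta_pos": [-0.001, 0, 0.085], "angular": [0, 0, 0], "gripper": 1}, {"delta_pos": [-0.001, 0, 0.098], "angular": [0, 0, 0], "gripper": 1}, {"delta_pos": [-0.001, 0, 0.105], "angular": [0, 0, 0], "gripper": 1}, {"delta_pos": [-0.001, 0, 0.105], "angular": [0, 0, 0], "gripper": 1}, {"delta_pos": [-0.001, 0, 0.105], "angular": [0, 0, 0], "gripper": 1}, {"delta_pos": [-0.001, 0, 0.105], "angular": [0, 0, 0], "gripper": 1}]'

```text
time: 9.6
ee_pos: [505.3, -310.7, 127.4]
ee_rot: [[0.909, 0.416, 0.002], [0.416, -0.909, -0.002], [0.001, 0.002, -1.0]]
wrist_force: [0.2, -1.1, -3.1]
finger_gap: 57.3
```

Run:
```python
from station import manip
from h import *
s=manip.snapshot("scene"); crop(s,80,150,240,270,5,"pics/g4.png")
st=manip.state();print(st["ee_pos"],st["wrist_force"])
W=cloud(s);S=W[150:270,80:240].reshape(-1,3);c=s["image"][150:270,80:240].reshape(-1,3).max(1)
S=S[(S[:,2]>158)&(S[:,2]<170)&(c>110)];e=np.deg2rad(24.7)
X=(S[:,:2]-[505,-311])@[np.cos(e),np.sin(e)];Y=(S[:,:2]-[505,-311])@[-np.sin(e),np.cos(e)]
print(len(S),np.percentile(X,[1,50,99]),np.percentile(Y,[1,50,99]),np.median(S[:,2]))
```

```text
[ 505.2344806  -310.68967804  127.35549619] [-0.27590707  0.0843463  -2.19863377]
285 [-25.86704981  -7.76231755  28.80503862] [-59.95864514 -24.38081995  54.84578362] 167.43729810627826
```

View pics/g4.png

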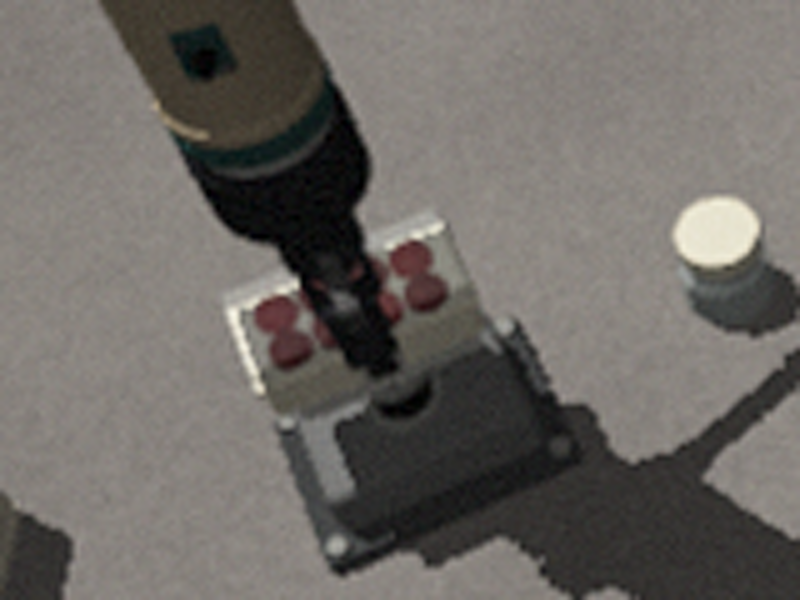

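The punnet is upright over the bar, about 1.5 mm off across and 2.5 mm along, with the underside about 9.5 mm above the saddle. Lowering slowly.

jog_arm --commands '[{"delta_pos": [-0.0008, 0, 0.003], "angular": [0, 0, 0], "gripper": 1}, {"delta_pos": [-0.0008, 0, 0.006], "angular": [0, 0, 0], "gripper": 1}, {"delta_pos": [-0.0008, 0, 0.008], "angular": [0, 0, 0], "gripper": 1}, {"delta_pos": [-0.0008, 0, 0.009], "angular": [0, 0, 0], "gripper": 1}, {"delta_pos": [-0.0008, 0, 0.009], "angular": [0, 0, 0], "gripper": 1}, {"delta_pos": [-0.0008, 0, 0.009], "angular": [0, 0, 0], "gripper": 1}]'

```text
time: 10.25
ee_pos: [503.7, -310.5, 117.5]
ee_rot: [[0.91, 0.416, -0.0], [0.416, -0.91, 0.0], [-0.0, -0.0, -1.0]]
wrist_force: [-0.8, 0.4, -0.2]
finger_gap: 57.4
```

The vertical force went from −2.5 N to about 0 at the expected height, so the saddle carries the punnet. Releasing.

jog_arm --commands '[{"delta_pos": [0, 0, 0.0003], "angular": [0, 0, 0], "gripper": 1}, {"delta_pos": [0, 0, 0.0003], "angular": [0, 0, 0], "gripper": -1}, {"delta_pos": [0, 0, 0.0003], "angular": [0, 0, 0], "gripper": -1}, {"delta_pos": [0, 0, 0.0003], "angular": [0, 0, 0], "gripper": -1}, {"delta_pos": [0, 0, 0.0003], "angular": [0, 0, 0], "gripper": -1}, {"delta_pos": [0, 0, 0.0003], "angular": [0, 0, 0], "gripper": -1}, {"delta_pos": [0, 0, 0.0003], "angular": [0, 0, 0], "gripper": -1}, {"delta_pos": [0, 0, 0.0003], "angular": [0, 0, 0], "gripper": -1}, {"delta_pos": [0, 0, 0.0003], "angular": [0, 0, 0], "gripper": -1}, {"delta_pos": [0, 0, 0.0003], "angular": [0, 0, 0], "gripper": -1}]'

```text
time: 11.25
ee_pos: [503.9, -310.6, 117.0]
ee_rot: [[0.91, 0.416, 0.0], [0.416, -0.91, -0.0], [-0.0, 0.0, -1.0]]
wrist_force: [-0.1, -0.7, 0.5]
finger_gap: 85.4
```

jog_arm --commands '[{"delta_pos": [0, 0, -0.005], "angular": [0, 0, 0], "gripper": -1}, {"delta_pos": [0, 0, -0.015], "angular": [0, 0, 0], "gripper": -1}, {"delta_pos": [0, 0, -0.035], "angular": [0, 0, 0], "gripper": -1}, {"delta_pos": [0, 0, -0.06], "angular": [0, 0, 0], "gripper": -1}, {"delta_pos": [0, 0, -0.09], "angular": [0, 0, 0], "gripper": -1}, {"delta_pos": [0, 0, -0.12], "angular": [0, 0, 0], "gripper": -1}, {"delta_pos": [0, 0, -0.135], "angular": [0, 0, 0], "gripper": -1}, {"delta_pos": [0, 0, -0.135], "angular": [0, 0, 0], "gripper": -1}]'

```text
time: 12.05
ee_pos: [505.2, -311.6, 255.9]
ee_rot: [[0.909, 0.416, 0.006], [0.416, -0.909, -0.005], [0.003, 0.006, -1.0]]
wrist_force: [0.7, -0.0, -0.1]
finger_gap: 85.3
```

```bash
cat > chk.py <<'E'
from station import manip
from h import *
import sys
s=manip.snapshot("scene"); crop(s,60,120,320,300,3,f"pics/{sys.argv[1]}.png");np.savez(sys.argv[1]+".npz",**s)
st=manip.state();print(st["time"],st["ee_pos"],st["ee_rot"].round(3).tolist(),st["wrist_force"],st["finger_gap"],st["q"].round(3))
W=cloud(s);S=W[150:270,80:240].reshape(-1,3);c=s["image"][150:270,80:240].reshape(-1,3).max(1)
S=S[(S[:,2]>150)&(S[:,2]<164)&(c>60)];e=np.deg2rad(24.7)
X=(S[:,:2]-[505,-311])@[np.cos(e),np.sin(e)];Y=(S[:,:2]-[505,-311])@[-np.sin(e),np.cos(e)]
print(len(S),np.percentile(X,[1,50,99]).round(1),np.percentile(Y,[1,50,99]).round(1),np.median(S[:,2]),cv2.minAreaRect(S[:,:2].astype(np.float32)))
E
python3 chk.py g5
```

```text
12.1 [ 504.41448662 -310.92150463  253.77104917] [[0.91, 0.416, 0.003], [0.416, -0.91, -0.002], [0.002, 0.003, -1.0]] [ 0.66854184 -0.16944821  0.46518993] 85.73545731956062 [-0.67   0.289  1.43  -0.     1.419 -1.098]
840 [-26.6   2.8  29.3] [-58.4  -2.4  54.7] 157.50936692720484 ((506.80963134765625, -312.29498291015625), (58.93628692626953, 115.85163116455078), 24.920299530029297)
```

View pics/g5.png

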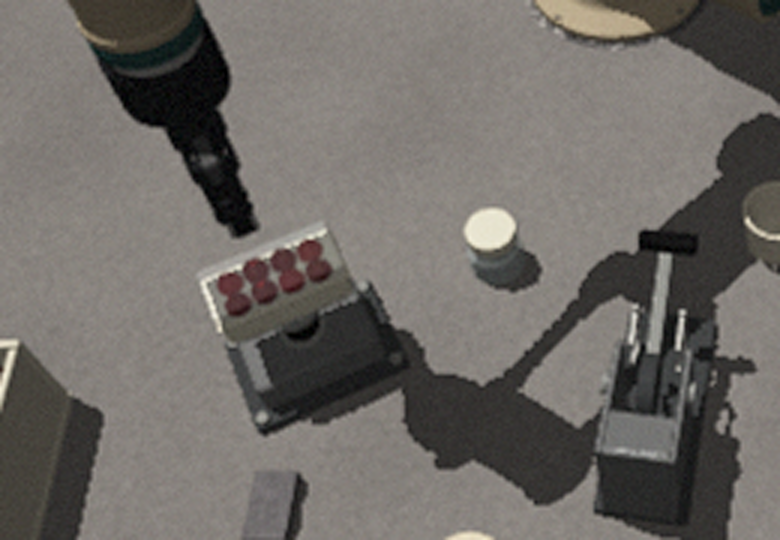

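The punnet stands upright on the saddle (crop (275,285)), top at 157.5 mm, within about 2 mm of centre, yaw 24.9°. The lever is still up, with its grip at crop (668,243). Next I go over the lever bar with the fingers shut.

jog_arm --commands '[{"delta_pos": [0.0145, -0.0309, 0], "angular": [0, 0, -5], "gripper": 1}, {"delta_pos": [0.0291, -0.0619, 0], "angular": [0, 0, -10], "gripper": 1}, {"delta_pos": [0.0436, -0.0928, 0], "angular": [0, 0, -15], "gripper": 1}, {"delta_pos": [0.0581, -0.1238, 0], "angular": [0, 0, -20], "gripper": 1}, {"delta_pos": [0.0727, -0.1547, 0], "angular": [0, 0, -25], "gripper": 1}, {"delta_pos": [0.0872, -0.1856, 0], "angular": [0, 0, -30], "gripper": 1}, {"delta_pos": [0.1017, -0.2166, 0], "angular": [0, 0, -36], "gripper": 1}, {"delta_pos": [0.1162, -0.2475, 0], "angular": [0, 0, -42], "gripper": 1}, {"delta_pos": [0.1308, -0.2785, 0], "angular": [0, 0, -48], "gripper": 1}, {"delta_pos": [0.14, -0.298, 0], "angular": [0, 0, -52.8], "gripper": 1}, {"delta_pos": [0.1453, -0.3094, 0], "angular": [0, 0, -52.8], "gripper": 1}, {"delta_pos": [0.1453, -0.3094, 0], "angular": [0, 0, -52.8], "gripper": 1}]'

```text
time: 13.3
ee_pos: [506.8, 32.4, 251.1]
ee_rot: [[0.218, 0.976, -0.002], [0.976, -0.218, 0.0], [-0.0, -0.002, -1.0]]
wrist_force: [0.2, -0.6, 0.3]
finger_gap: -0.6
```

jog_arm --commands '[{"delta_pos": [0, 0, 0], "angular": [0, 0, 0], "gripper": 1}, {"delta_pos": [0, 0, 0], "angular": [0, 0, 0], "gripper": 1}, {"delta_pos": [0, 0, 0], "angular": [0, 0, 0], "gripper": 1}]'

```text
time: 13.6
ee_pos: [507.5, 30.2, 251.9]
ee_rot: [[0.221, 0.975, -0.0], [0.975, -0.221, -0.0], [-0.0, -0.0, -1.0]]
wrist_force: [-0.1, -1.4, 1.0]
finger_gap: -0.1
```

```bash
python3 chk.py g6
python3 - <<'E'
from h import *
s=load("g6");crop(s,220,120,340,300,4,"pics/g6b.png")
E
```

```text
13.65 [507.55390099  30.32663277 251.94178882] [[0.22, 0.975, -0.0], [0.975, -0.22, -0.0], [-0.0, 0.0, -1.0]] [-0.73994643 -0.66769519 -0.08049047] 0.17193140500901424 [-0.077  0.164  1.604 -0.     1.374 -1.425]
830 [-26.4   2.8  29.3] [-58.2  -2.4  54.9] 157.54837481217055 ((507.049560546875, -312.1485595703125), (60.07416534423828, 116.07693481445312), 25.0741024017334)
```

View pics/g6b.png

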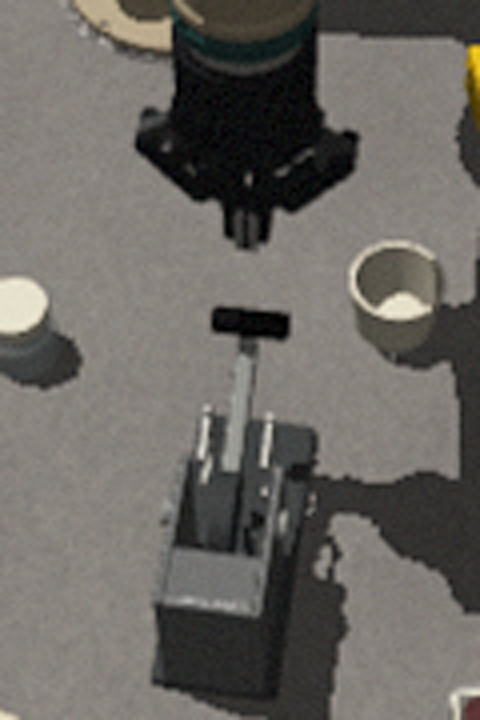

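The shut fingers (crop (247,235)) are centred over the cross-grip (crop (250,323)), with nothing in the way. Pressing down in stages.

jog_arm --commands '[{"delta_pos": [0, 0, 0.02], "angular": [0, 0, 0], "gripper": 1}, {"delta_pos": [0, 0, 0.04], "angular": [0, 0, 0], "gripper": 1}, {"delta_pos": [0, 0, 0.055], "angular": [0, 0, 0], "gripper": 1}, {"delta_pos": [0, 0, 0.065], "angular": [0, 0, 0], "gripper": 1}, {"delta_pos": [0, 0, 0.072], "angular": [0, 0, 0], "gripper": 1}, {"delta_pos": [0, 0, 0.08], "angular": [0, 0, 0], "gripper": 1}, {"delta_pos": [0, 0, 0.088], "angular": [0, 0, 0], "gripper": 1}, {"delta_pos": [0, 0, 0.096], "angular": [0, 0, 0], "gripper": 1}, {"delta_pos": [0, 0, 0.104], "angular": [0, 0, 0], "gripper": 1}, {"delta_pos": [0, 0, 0.11], "angular": [0, 0, 0], "gripper": 1}, {"delta_pos": [0, 0, 0.11], "angular": [0, 0, 0], "gripper": 1}, {"delta_pos": [0, 0, 0.11], "angular": [0, 0, 0], "gripper": 1}]'

```text
time: 14.85
ee_pos: [506.3, 31.5, 142.6]
ee_rot: [[0.219, 0.976, -0.002], [0.976, -0.219, 0.0], [-0.0, -0.002, -1.0]]
wrist_force: [-3.9, 1.6, 5.3]
finger_gap: 0.3
```

```bash
python3 chk.py g7
python3 - <<'E'
from h import *
s=load("g7");crop(s,220,120,340,300,4,"pics/g7b.png")
E
```

```text
14.9 [506.29946319  31.44881762 142.64825932] [[0.219, 0.976, -0.002], [0.976, -0.219, 0.0], [-0.0, -0.002, -1.0]] [-3.47211097  0.59765257  6.0105668 ] -0.10155139581302783 [-0.075  0.245  1.785  0.     1.114 -1.426]
833 [-26.9   3.1  29.6] [-58.4  -2.4  54.9] 157.39629321636028 ((507.0076599121094, -312.071533203125), (58.9073486328125, 115.82038879394531), 25.146373748779297)
```

View pics/g7b.png

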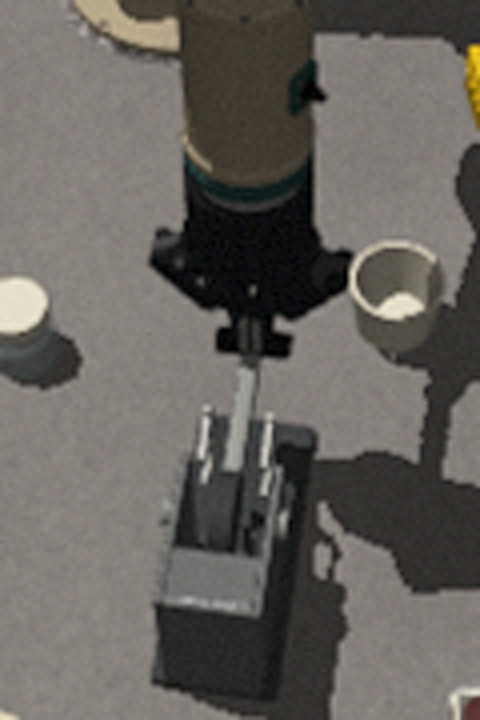

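The fingertips sit on the bar (crop (255,340)) with about 6 N, and the lever is near its second notch at a TCP of 142.6 mm, on the predicted arc. Another 54 mm to the third notch, bar top at 88.5 mm.

jog_arm --commands '[{"delta_pos": [0, 0, 0.005], "angular": [0, 0, 0], "gripper": 1}, {"delta_pos": [0, 0, 0.011], "angular": [0, 0, 0], "gripper": 1}, {"delta_pos": [0, 0, 0.017], "angular": [0, 0, 0], "gripper": 1}, {"delta_pos": [0, 0, 0.023], "angular": [0, 0, 0], "gripper": 1}, {"delta_pos": [0, 0, 0.029], "angular": [0, 0, 0], "gripper": 1}, {"delta_pos": [0, 0, 0.035], "angular": [0, 0, 0], "gripper": 1}, {"delta_pos": [0, 0, 0.041], "angular": [0, 0, 0], "gripper": 1}, {"delta_pos": [0, 0, 0.046], "angular": [0, 0, 0], "gripper": 1}, {"delta_pos": [0, 0, 0.05], "angular": [0, 0, 0], "gripper": 1}, {"delta_pos": [0, 0, 0.053], "angular": [0, 0, 0], "gripper": 1}, {"delta_pos": [0, 0, 0.053], "angular": [0, 0, 0], "gripper": 1}, {"delta_pos": [0, 0, 0.053], "angular": [0, 0, 0], "gripper": 1}]'

```text
time: 16.1
ee_pos: [510.3, 30.7, 90.7]
ee_rot: [[0.219, 0.976, 0.006], [0.976, -0.219, -0.001], [0.0, 0.006, -1.0]]
wrist_force: [-0.0, -1.1, 6.8]
finger_gap: 0.2
```

jog_arm --commands '[{"delta_pos": [0, 0, 0], "angular": [0, 0, 0], "gripper": 1}, {"delta_pos": [0, 0, 0], "angular": [0, 0, 0], "gripper": 1}, {"delta_pos": [0, 0, 0], "angular": [0, 0, 0], "gripper": 1}, {"delta_pos": [0, 0, 0], "angular": [0, 0, 0], "gripper": 1}, {"delta_pos": [0, 0, 0], "angular": [0, 0, 0], "gripper": 1}]'

```text
time: 16.6
ee_pos: [510.3, 30.7, 90.8]
ee_rot: [[0.219, 0.976, 0.006], [0.976, -0.219, -0.001], [0.0, 0.007, -1.0]]
wrist_force: [0.2, -0.9, 8.0]
finger_gap: 0.2
```

```bash
python3 chk.py g8
python3 - <<'E'
from h import *
s=load("g8");crop(s,180,140,320,300,5,"pics/g8b.png")
from station import manip
s=manip.snapshot("top");cv2.imwrite("pics/top8.png",s["image"][:,:,::-1])
E
```

```text
16.65 [510.3373115   30.70923947  90.82431795] [[0.219, 0.976, 0.006], [0.976, -0.219, -0.001], [0.0, 0.007, -1.0]] [ 0.52094908 -1.62244486  7.06297259] 0.02119960137345667 [-7.600e-02  3.010e-01  1.855e+00 -1.000e-03  9.790e-01 -1.426e+00]
832 [-26.5   2.2  29.2] [-58.4  -2.5  54.9] 157.57324348659336 ((506.67694091796875, -312.3247985839844), (59.630332946777344, 115.83165740966797), 23.96514320373535)
```

View pics/g8b.png

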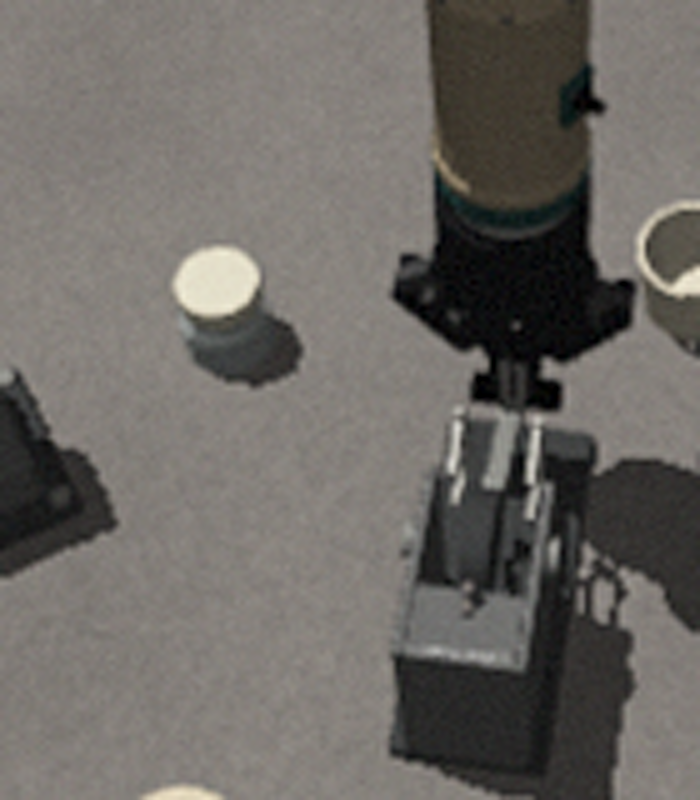

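View pics/top8.png

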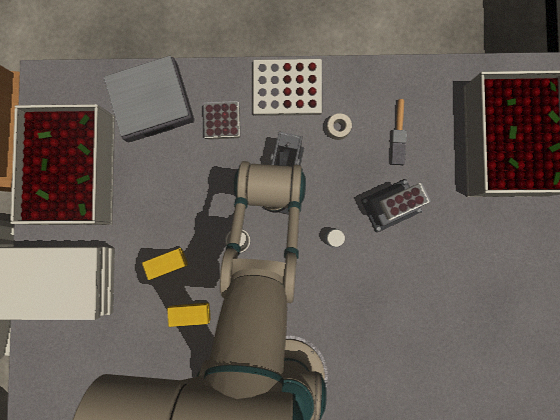

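jog_arm --commands '[{"delta_pos": [0, 0, 0.001], "angular": [0, 0, 0], "gripper": 1}, {"delta_pos": [0, 0, 0.002], "angular": [0, 0, 0], "gripper": 1}, {"delta_pos": [0, 0, 0.002], "angular": [0, 0, 0], "gripper": 1}, {"delta_pos": [0, 0, 0.002], "angular": [0, 0, 0], "gripper": 1}, {"delta_pos": [0, 0, 0.002], "angular": [0, 0, 0], "gripper": 1}, {"delta_pos": [0, 0, 0.002], "angular": [0, 0, 0], "gripper": 1}]'

```text
time: 17.3
ee_pos: [510.8, 30.6, 89.0]
ee_rot: [[0.219, 0.976, 0.007], [0.976, -0.219, -0.001], [0.0, 0.007, -1.0]]
wrist_force: [1.2, -0.9, 8.2]
finger_gap: 0.2
```

```bash
python3 chk.py g9
python3 - <<'E'
from h import *
W=cloud(load("g9"))
for r in range(213,223): print(r,W[r,[276,278,286,288,290],2].round(0))
E
```

```text
17.35 [510.81357316  30.59264134  88.96397441] [[0.219, 0.976, 0.007], [0.976, -0.219, -0.001], [0.0, 0.008, -1.0]] [ 0.54569517 -0.81324118  8.10420454] 0.12517111645104365 [-7.600e-02  3.030e-01  1.857e+00 -1.000e-03  9.740e-01 -1.426e+00]
828 [-26.8   3.   29. ] [-58.5  -3.   54.9] 157.4819231762513 ((506.532470703125, -312.3887634277344), (60.056156158447266, 115.87816619873047), 23.84128761291504)
213 [ -3. 120. 134. 111.  -3.]
214 [ -1. 115. 118. 108.  -3.]
215 [ 83. 106. 114. 102.   0.]
216 [ 89. 106. 108.   0.  -3.]
217 [ 90. 102. 106.  85.  89.]
218 [ 86.  84. 101.  86.  84.]
219 [85. 82. 86. 85. 86.]
220 [79. 84. 81. 84. 85.]
221 [76. 76. 80. 82. 80.]
222 [ 2. -1. 78. 78. 82.]
```

The bar's top reads 89–90 mm in depth and 89 mm from the TCP, which puts q at about 0.75. The pressing force is steady at 8 N and the punnet hasn't moved. Handing in.

```bash
python3 -c "
from station import manip
print(manip.close_job())"
```

```text
the job is handed in; nothing more can be done
None
```

I placed the punnet on the saddle and let go of it. The arm is now holding the lever down at the third notch, and I handed the job in at about 17.4 s. No verdict was reported, so what follows is from my own checks just before handing in.

- **Punnet:** it stands upright on the saddle, top at 157.5 mm against an expected 158. It is about 1–2 mm off centre across the bar and 2 mm along it, with its long side within 1° of the bar. It did not move while the lever was pressed.
- **Lever:** the bar's top is at about 89 mm by both the tool position and the camera depth, which puts the lever at about 0.75 rad. The push was steady at about 8 N, slightly above the stated 6 N but within the 1.5–2 N spread given around it, allowing for sensor noise.
- **Bystanders:** in the last top view, all five stood where they began as far as I could see. The tub was partly hidden behind the arm in that view, but the arm passed well above it.

No check failed. The two cameras disagreed by about 2 mm on the saddle's centre, which is within their calibration.

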